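# Sweep the loose nuts into the collecting pan

## Robot

A 7-joint arm with a two-finger parallel gripper is mounted at the origin on a cart in front of the work surface, level with it; the furniture and walls round the work are solid. World frame = base frame: x ahead of the robot, y to its left, z up, the work surface at z = 0. Lengths are in m, angles in degrees, forces in N, time in s.
With the tool pointing down it reaches from about 0.425 to 0.825 m from the base axis. Payload 3.6 kg.
Tool frame: the origin (TCP) lies midway between the tips of the shut fingers; the grasp point (between the pads) lies 19 mm behind it; x points along the fingers, z is the direction in which the jaws open and shut, and the axes are right-handed (so a half turn about x gives the same grasp; the last joint's range is limited). The gripper opens to 85 mm and grips with 20 to 120 N. Pads are 22 mm wide; open, the fingers measure 114 mm over their backs; the gripper's body (76 mm by 85 mm) begins 54 mm behind the grasp point. The pads swing forward as they close: fully open they stand 13 mm farther back than shut.
Start: joints at [-71.133, 35.231, -0.722, 81.555, 0.464, 63.22, -2.315], TCP at [0.226, 0.609, 0.207] pointing down, gripper open.
Joint ranges: [-178.69, 178.69], [-17.37, 117.87], [-77.05, 75.6], [15.02, 138.74], [-78.02, 258.01], [0.78, 113.62], [-162.83, 162.83]. Speed limits (degrees/s): [159.86, 159.86, 180, 180, 180, 180, 180].

## Interface

Orientations are given as a 3x3 rotation matrix whose columns are the frame's x, y, z axes.
In Python, from bench import state, grab_frame, camera_params, job_done gives the robot as it stands. The module is installed in compiled form; this text tells all that it offers.
- The arm moves only by the tool arm_command, never from a script. Its argument "steps" is a list of rows, each an object with "slide": the shift along the tool's x, y, z in mm, a list of three; "spin": the turn about the tool's x in degrees; "claw": the opening, from 0 (shut) to 1 (fully open). A call has 1 to 12 rows; each row is the pose to reach, as a shift and turn from the pose commanded when the call began, along the tool's axes at that moment; what a row does not reach only later rows make up. A row lasts 1/8 s, in which the tool goes at most 62.5 mm and 10.7 degrees, less where a joint would pass 70% of its speed; a pose out of reach is approached as far as the arm can. A call with a gripper value outside its range is refused whole. The fingers move at their own pace and stop on an object; the grip force is fixed at half the most. Time passes only in rows, so rows that repeat a pose let the fingers close. It gives the time, the measured TCP pose, the force and the opening at its end, in the units of the state.
- state(): the state, without advancing time (a new reading comes with each control period).
- grab_frame(name): name is "scene" or "top" or "wrist"; returns (picture, depth): 480x640x3 uint8, red, green, blue; 480x640 float32, m along the optical axis (not along the pixel's ray), 0 where there is no reading.
- camera_params(name): a dict with "K" (3x3 intrinsics, pixels), "eye" and "rotation" of the camera in the world. Camera axes: x right, y down, z forward; pixel columns grow to the right and rows downward; lengths in m; the calibration is good to about 2 mm. The wrist camera is an equidistant fisheye: a pixel r from the principal point sees the ray r / f radians off the axis. A picture is of the moment at which its call begins: read the wrist's pose just before it. camera_params takes no time and is no camera call; for the wrist camera it gives the pose at the moment of the call.
- job_done(): hands the job in, once; it reports no verdict.
The state is a dict: "time_s": time; "joint_pos": joint angles; "qvel": joint speeds; "joint_torque": joint torques, N m; "tcp_pos": TCP position; "orientation": TCP orientation; "wrist_force": force on the tool from outside, world axes, zero at the start; "wrist_torque": the same for the moment, N m; "finger_gap": finger opening in m.
Only numpy, scipy, OpenCV 4.12 (cv2) and the standard library are available. Lean on these libraries where they do the work, as an engineer would, in place of code of your own. Each camera call takes 0.05 s, during which the arm holds its last target. There are 200 camera calls.

## Task

Sweep the three loose steel nuts across the bench with your fingers into the blue collecting pan, through its open front, until all three lie wholly inside it. Push them along the bench at an easy pace: do not pick them up or flick them. Leave the tape, the small jar, the loose key and the yellow screwdriver where they are.

Things in the scene. Friction and masses are not known exactly. Their poses are not given: they have to be found in the camera images.
- pan: blue collecting pan: three sheet-steel walls with bright rims (33 mm high, 3 mm thick) screwed to the bench, whose blue-painted top is its floor (level, no lip). Inside 170 mm wide (its x, -85 to +85 mm) and 130 mm deep (its y, from the open front edge at -65 to the back wall at +65). Origin on the bench top in the middle of the inside; y points in from the open front, z up.
- nut_a: bare steel hexagon nut lying flat on the bench, 30 mm across the flats (35 mm over the corners), 16 mm high, 20 mm hole, about 64 g. Origin under its middle, on the bench top; z up. The three look alike.
- nut_b: bare steel hexagon nut lying flat on the bench, 30 mm across the flats (35 mm over the corners), 16 mm high, 20 mm hole, about 64 g. Origin under its middle, on the bench top; z up. The three look alike.
- nut_c: bare steel hexagon nut lying flat on the bench, 30 mm across the flats (35 mm over the corners), 16 mm high, 20 mm hole, about 64 g. Origin under its middle, on the bench top; z up. The three look alike.
- tape_1: roll of black tape lying flat, 62 mm across, 19 mm high, loose; origin under its middle; bystander
- tin_tip: small round grey-and-white jar, 36 mm across, 18 mm high, loose; origin under its middle; bystander
- key_loose_a: loose off-white keyboard key, 154 mm long (its x), 22 mm wide, 14 mm high; origin under its middle; bystander
- driver_yellow: small screwdriver with yellow handle, 143 mm long (its y), 16 mm wide, 18 mm high, loose; origin under its middle; bystander

How it is judged (in metres and radians):
At the end, for the whole second after the job is handed in: Every nut lies wholly inside the pan: its middle 15 mm or more behind the front edge (y > -50 mm in the pan's frame) and within the walls; no nut more than 25 mm up; all at rest (under 20 mm/s); the four bystanders within 15 mm of where they stood (y of nut_a in the frame of pan between -0.05 and 0.065 m and x of nut_a in the frame of pan between -0.085 and 0.085 m and height (world z) of each of nut_a, nut_b, nut_c below 0.025 m and linear speed of each of nut_a, nut_b, nut_c below 0.02 m/s and y of nut_b in the frame of pan between -0.05 and 0.065 m and x of nut_b in the frame of pan between -0.085 and 0.085 m and y of nut_c in the frame of pan between -0.05 and 0.065 m and x of nut_c in the frame of pan between -0.085 and 0.085 m and distance of each of tape_1, tin_tip, key_loose_a, driver_yellow from where it was at the start of the episode below 0.015 m); the robot touches nothing.
It fails at once if a nut was picked up (its origin more than 25 mm above the bench) (height (world z) of any of nut_a, nut_b, nut_c above 0.025 m).
It fails at once if a nut was flicked (faster than 0.8 m/s) (linear speed of any of nut_a, nut_b, nut_c above 0.8 m/s).
It fails at once if a bystander was pushed away (15 mm or more) (distance of any of tape_1, tin_tip, key_loose_a, driver_yellow from where it was at the start of the episode above 0.015 m).
It also fails if it takes over 67 s, if anything falls off the work surface, if the arm or the gripper's body presses on something with over 40 N, if the wrist force passes 120 N, or if a joint passes its speed limit or range.

## Working session

There is one attempt and no reset: what is moved stays moved. The work goes in short steps, Python scripts to look and compute and a tool call to move; the robot and the scene stay as the last step left them, time stands still between calls to the robot, and variables do not carry over. Pictures are saved under pics/ and viewed, about 8 in all and at most 12, crops included, and the job is handed in when it is done.

Besides the shell and the picture viewer there is one more tool, called after "Request:" as name(argument=value, ...), one argument or row to a line, values as JSON. arm_command: Moves the arm, as the interface text tells. Its arguments: {"type":"object","properties":{"steps":{"type":"array"}},"required":["steps"]}

```bash
mkdir -p pics; python3 - <<'E'
from bench import *
import cv2,numpy as np
s=state()
for k in s: print(k,np.round(s[k],4).tolist())
for n in("top","scene"):
    p,d=grab_frame(n); cv2.imwrite(f"pics/{n}1.png",p[:,:,::-1]); np.save(f"pics/{n}1.npy",d)
    c=camera_params(n); print(n,c)
E
```

```text
time_s 0.0
joint_pos [-71.135, 35.2922, -0.723, 81.6428, 0.4662, 63.2183, -2.3161]
qvel [-0.0245, -0.0031, 0.0089, 0.0185, -0.1025, 0.0968, -0.0736]
joint_torque [-0.0007, -46.9209, 0.2592, -17.103, 0.01, 0.0099, 0.0]
tcp_pos [0.2261, 0.6085, 0.2062]
orientation [[-0.0008, -0.9374, 0.3482], [-0.0025, 0.3482, 0.9374], [-1.0, -0.0001, -0.0026]]
wrist_force [-0.2785, 0.3485, 0.2065]
wrist_torque [-0.0266, -0.0358, -0.0103]
finger_gap 0.0857
top {'K': array([[526.67238554,   0.        , 328.36884034],
       [  0.        , 526.67238554, 243.77191157],
       [  0.        ,   0.        ,   1.        ]]), 'eye': array([ 0.33432344, -0.02355657,  0.92433663]), 'rotation': array([[-0.10469721, -0.96927552,  0.22258359],
       [-0.99450056,  0.10144012, -0.02604869],
       [ 0.00266945, -0.22408673, -0.97456555]])}
scene {'K': array([[542.57482329,   0.        , 323.26268373],
       [  0.        , 542.57482329, 240.22601847],
       [  0.        ,   0.        ,   1.        ]]), 'eye': array([0.32012497, 0.45959003, 0.68393752]), 'rotation': array([[-0.90723412, -0.31806337,  0.27524889],
       [-0.42056553,  0.69702008, -0.58076471],
       [-0.00713402, -0.64264975, -0.76612688]])}
```

View pics/top1.png

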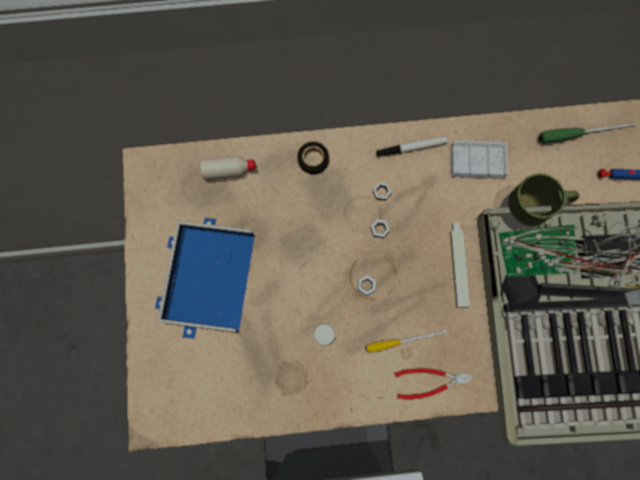

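View pics/scene1.png

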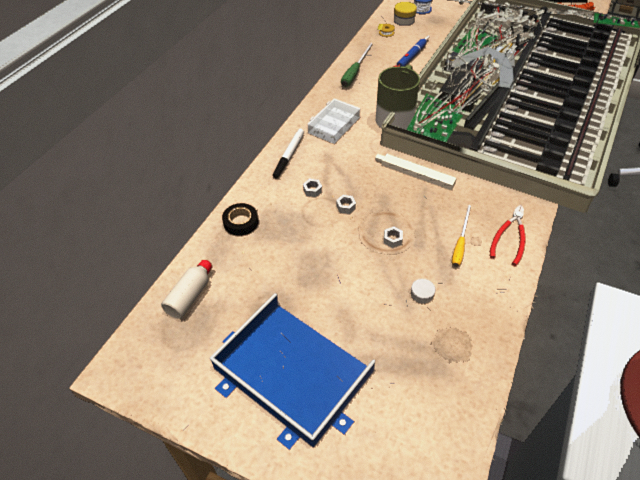

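The nuts are at top pixels (382,191), (380,228) and (367,285). The pan opens to the right, with front rim ends at about (253,234) and (240,331). The jar is at (325,335), the yellow driver runs from (366,347) to (446,332), the key is near (460,265) and the tape at (313,157).

```bash
cat > h.py <<'E'
import numpy as np,cv2
from bench import *
def onplane(c,u,v,z):
    r=np.linalg.inv(c["K"])@[u,v,1]; r=c["rotation"]@r
    return c["eye"]+r*(z-c["eye"][2])/r[2]
E
python3 - <<'E'
from h import *
c=camera_params("top"); s=camera_params("scene"); d=np.load("pics/top1.npy")
def dep(u,v):
    r=c["rotation"]@np.linalg.inv(c["K"])@[u,v,1]; return c["eye"]+r*d[v,u]
for n,u,v,z in [("nut1",382,191,.016),("nut2",380,228,.016),("nut3",367,285,.016),("rimFL",253,234,.033),("rimFR",240,331,.033),("rimBL",180,225,.033),("rimBR",162,322,.033),("jar",325,335,.018),("tape",313,157,.019),("drvR",366,348,.009),("drvTip",446,332,.009),("key1",456,223,.014),("key2",463,305,.014),("bottle",256,165,.02),("pencap",378,153,.005)]:
    print(n,onplane(c,u,v,z).round(3),dep(u,v).round(3))
for n,u,v,z in [("nut1",313,186,.016),("nut2",346,202,.016),("nut3",393,235,.016),("jar",423,287,.018),("rimFL",275,299,.033),("rimFR",373,364,.033)]:
    print("scene",n,onplane(s,u,v,z).round(3))
p=cv2.imread("pics/top1.png"); cv2.imwrite("pics/c1.png",cv2.resize(p[130:390,150:480],None,fx=2.4,fy=2.3,interpolation=2))
E
```

```text
nut1 [ 0.629 -0.155  0.016] [ 0.635 -0.157 -0.001]
nut2 [ 0.561 -0.142  0.016] [ 0.565 -0.145 -0.001]
nut3 [ 0.462 -0.107  0.016] [ 0.464 -0.108 -0.001]
rimFL [0.569 0.081 0.033] [0.575 0.084 0.009]
rimFR [0.404 0.115 0.033] [ 0.407  0.121 -0.002]
rimBL [0.598 0.207 0.033] [0.602 0.21  0.022]
rimBR [0.433 0.244 0.033] [0.437 0.254 0.   ]
jar [ 0.384 -0.025  0.018] [ 0.384 -0.025  0.017]
tape [ 0.706 -0.037  0.019] [ 0.715 -0.037 -0.002]
drvR [ 0.355 -0.093  0.009] [ 0.355 -0.093  0.012]
drvTip [ 0.368 -0.233  0.009] [ 0.368 -0.234  0.002]
key1 [ 0.556 -0.279  0.014] [ 0.558 -0.281  0.009]
key2 [ 0.41  -0.268  0.014] [ 0.41  -0.269  0.011]
bottle [0.701 0.068 0.02 ] [0.709 0.07  0.001]
pencap [ 0.707 -0.158  0.005] [ 0.704 -0.157  0.012]
scene nut1 [ 0.629 -0.152  0.016]
scene nut2 [ 0.561 -0.14   0.016]
scene nut3 [ 0.462 -0.104  0.016]
scene jar [ 0.386 -0.024  0.018]
scene rimFL [0.571 0.095 0.033]
scene rimFR [0.405 0.132 0.033]
```

View pics/c1.png

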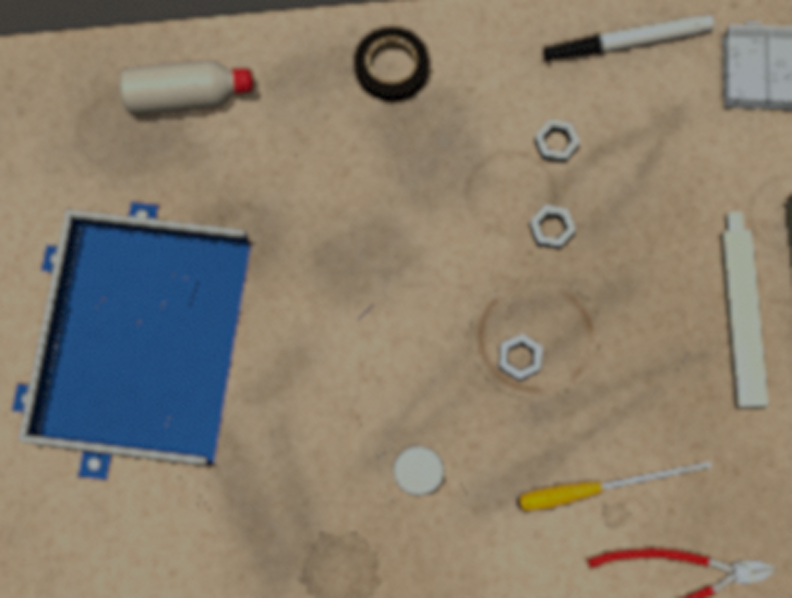

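The top crop confirms the pan mouth faces −y. The pan centre is about (0.501, 0.162) and its inward axis about (0.21, 0.98), and the measured sizes fit those given. I'll set the jaws about 24 mm apart as a cradle, push each nut along tool y, and start with the nearest nut, N3.

Request:
arm_command(
  steps=[
    {"slide": [0,-48,-30],"spin": 10,"claw": 0.28},
    {"slide": [0,-96,-60],"spin": 20,"claw": 0.28},
    {"slide": [0,-143,-90],"spin": 30,"claw": 0.28},
    {"slide": [0,-191,-120],"spin": 40,"claw": 0.28},
    {"slide": [0,-239,-151],"spin": 50,"claw": 0.28},
    {"slide": [0,-287,-181],"spin": 60,"claw": 0.28},
    {"slide": [0,-334,-211],"spin": 70,"claw": 0.28},
    {"slide": [0,-382,-241],"spin": 70,"claw": 0.28},
    {"slide": [0,-397,-297],"spin": 70,"claw": 0.28},
    {"slide": [0,-412,-354],"spin": 70,"claw": 0.28},
    {"slide": [0,-428,-411],"spin": 70,"claw": 0.28},
    {"slide": [0,-443,-468],"spin": 70,"claw": 0.28},
  ],
)

```text
time_s: 1.6
tcp_pos: [0.4781, 0.0145, 0.2073]
orientation: [[-0.0, 0.006, 1.0], [-0.0, 1.0, -0.006], [-1.0, -0.0, -0.0]]
wrist_force: [0.6, -0.2, 0.4]
finger_gap: 0.024
```

```bash
cat >> h.py <<'E'
C=np.array([.501,.162]); U=np.array([.21,.978]); W=np.array([.978,-.21])
def pan(p): d=np.asarray(p)[:2]-C; return np.array([d@W,d@U])
def world(x,y): return C+x*W+y*U
def plan(*tg):
    s=state(); R=np.array(s["orientation"]); p=np.array(s["tcp_pos"])
    ang=np.degrees(np.arctan2(R[1,1],R[0,1]))
    print("t",s["time_s"],"tcp",p.round(4),"yang",ang.round(2),"gap",round(s["finger_gap"],4),"F",np.round(s["wrist_force"],1),"tilt",R[2].round(3))
    for t in tg: print(t,"slide mm",(R.T@(np.array(t)-p)*1000).round(1))
E
python3 -c "
from h import *
plan((.462,-.166,.15),(.462,-.166,.005))"
```

```text
t 1.6 tcp [0.4781 0.0145 0.2073] yang 89.63 gap 0.024 F [ 0.6 -0.2  0.4] tilt [-1. -0. -0.]
(0.462, -0.166, 0.15) slide mm [  57.3 -180.6  -14.9]
(0.462, -0.166, 0.005) slide mm [ 202.3 -180.5  -14.9]
```

Request:
arm_command(
  steps=[
    {"slide": [0,-50,-4],"spin": 0,"claw": 0.28},
    {"slide": [0,-100,-8],"spin": 0,"claw": 0.28},
    {"slide": [0,-150,-12],"spin": 0,"claw": 0.28},
    {"slide": [30,-181,-15],"spin": 0,"claw": 0.28},
    {"slide": [75,-181,-15],"spin": 0,"claw": 0.28},
    {"slide": [115,-181,-15],"spin": 0,"claw": 0.28},
    {"slide": [150,-181,-15],"spin": 0,"claw": 0.28},
    {"slide": [170,-181,-15],"spin": 0,"claw": 0.28},
    {"slide": [180,-181,-15],"spin": 0,"claw": 0.28},
  ],
)

```text
time_s: 2.72
tcp_pos: [0.4617, -0.1643, 0.0261]
orientation: [[-0.002, 0.007, 1.0], [0.001, 1.0, -0.007], [-1.0, 0.001, -0.002]]
wrist_force: [-0.9, 0.1, -1.0]
finger_gap: 0.0237
```

```bash
python3 -c "
from h import *
plan((.462,-.166,.006))
p,d=grab_frame('scene'); cv2.imwrite('pics/s2.png',cv2.resize(p[120:420,220:540],None,fx=2.4,fy=2)[:,:,::-1])"
```

```text
t 2.725 tcp [ 0.4617 -0.1643  0.0261] yang 89.61 gap 0.0237 F [-0.9  0.1 -1. ] tilt [-1.     0.001 -0.002]
(0.462, -0.166, 0.006) slide mm [20.1 -1.7  0.4]
```

View pics/s2.png

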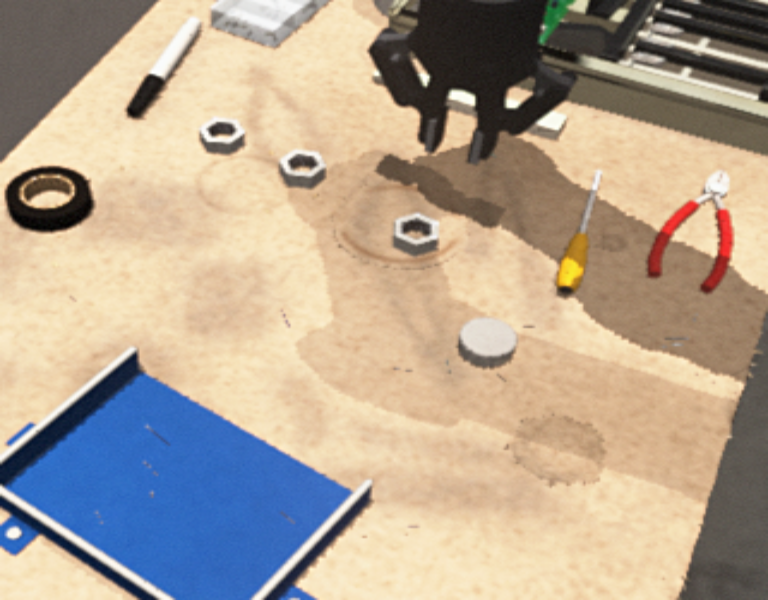

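The tips hang behind N3 (crop about (416,232)), centred and clear of the key, driver and jar. Next I descend and push along +y.

Request:
arm_command(
  steps=[
    {"slide": [10,0,0],"spin": 0,"claw": 0.28},
    {"slide": [18,0,0],"spin": 0,"claw": 0.28},
    {"slide": [21,0,0],"spin": 0,"claw": 0.28},
    {"slide": [21,10,0],"spin": 0,"claw": 0.28},
    {"slide": [21,22,0],"spin": 0,"claw": 0.28},
    {"slide": [21,34,0],"spin": 0,"claw": 0.28},
    {"slide": [21,48,0],"spin": 0,"claw": 0.28},
    {"slide": [21,62,0],"spin": 0,"claw": 0.28},
    {"slide": [21,78,0],"spin": 0,"claw": 0.28},
    {"slide": [21,94,0],"spin": 0,"claw": 0.28},
    {"slide": [21,110,0],"spin": 0,"claw": 0.28},
  ],
)

```text
time_s: 4.15
tcp_pos: [0.4632, -0.0534, 0.0064]
orientation: [[-0.0, 0.006, 1.0], [0.0, 1.0, -0.006], [-1.0, 0.0, -0.0]]
wrist_force: [0.8, 0.4, -0.2]
finger_gap: 0.0239
```

```bash
python3 -c "
from h import *
plan((.463,.178,.005))
p,d=grab_frame('scene'); cv2.imwrite('pics/s3.png',cv2.resize(p[120:420,220:540],None,fx=2.4,fy=2)[:,:,::-1])"
```

```text
t 4.15 tcp [ 0.4632 -0.0534  0.0064] yang 89.63 gap 0.0239 F [ 0.8  0.4 -0.2] tilt [-1.  0. -0.]
(0.463, 0.178, 0.005) slide mm [  1.4 231.4  -1.7]
```

View pics/s3.png

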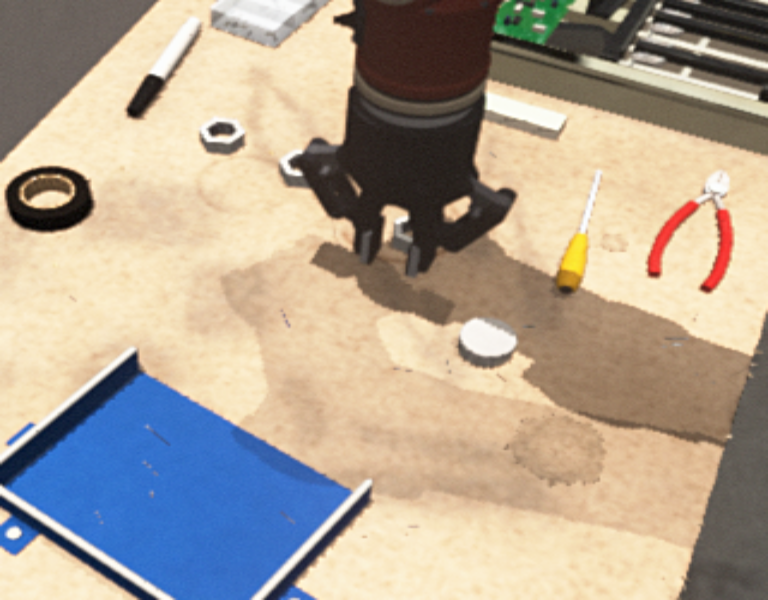

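The fingers passed over the nut, which is still at its start. The tips stand higher than the TCP suggests, so I'll measure them.

```bash
python3 -c "
from h import *
s=camera_params('scene'); 
for (x,y) in [(.463,-.0534),(.449,-.0424),(.477,-.0424)]:
  for z in (0,.01,.02,.03):
    q=s['rotation'].T@(np.array([x,y,z])-s['eye']); q=s['K']@q/q[2]; print(x,y,z,((q[0]-220)*2.4).round(),((q[1]-120)*2).round())
d=grab_frame('scene')[1]
# lowest world z of the gripper points near tips
v,u=np.mgrid[200:265,345:420]; dd=d[200:265,345:420]
P=np.stack([(u-s['K'][0,2])/s['K'][0,0]*dd,(v-s['K'][1,2])/s['K'][1,1]*dd,dd],-1)@s['rotation'].T+s['eye']
m=(dd>0)&(abs(P[...,1]+.053)<.03)&(abs(P[...,0]-.463)<.045)&(P[...,2]>.008)
Q=P[m]; 
for a in np.arange(.008,.06,.004):
  k=(Q[:,2]>=a)&(Q[:,2]<a+.004)
  if k.sum(): print(round(a,3),k.sum(),Q[k].min(0).round(3),Q[k].max(0).round(3))
p=camera_params('wrist'); print(p['eye'])
"
```

```text
0.463 -0.0534 0 385.0 286.0
0.463 -0.0534 0.01 387.0 279.0
0.463 -0.0534 0.02 388.0 271.0
0.463 -0.0534 0.03 389.0 263.0
0.449 -0.0424 0 399.0 302.0
0.449 -0.0424 0.01 401.0 295.0
0.449 -0.0424 0.02 402.0 287.0
0.449 -0.0424 0.03 403.0 279.0
0.477 -0.0424 0 360.0 291.0
0.477 -0.0424 0.01 360.0 283.0
0.477 -0.0424 0.02 361.0 275.0
0.477 -0.0424 0.03 362.0 267.0
0.028 3 [ 0.443 -0.058  0.03 ] [ 0.474 -0.047  0.032]
0.032 18 [ 0.443 -0.062  0.032] [ 0.478 -0.039  0.036]
0.036 31 [ 0.437 -0.061  0.036] [ 0.484 -0.039  0.04 ]
0.04 41 [ 0.436 -0.062  0.04 ] [ 0.487 -0.038  0.044]
0.044 36 [ 0.435 -0.06   0.044] [ 0.486 -0.038  0.048]
0.048 38 [ 0.435 -0.057  0.048] [ 0.486 -0.039  0.052]
0.052 41 [ 0.436 -0.063  0.052] [ 0.485 -0.037  0.056]
0.056 42 [ 0.435 -0.063  0.056] [ 0.486 -0.038  0.06 ]
[0.46350415 0.02850667 0.17249842]
```

The tips actually sit about 22 mm above the reported TCP height. I'll go back over the nut at this height, then descend in small steps and watch the force.

Request:
arm_command(
  steps=[
    {"slide": [-10,-20,0],"spin": 0,"claw": 0.28},
    {"slide": [-10,-55,0],"spin": 0,"claw": 0.28},
    {"slide": [-10,-90,0],"spin": 0,"claw": 0.28},
    {"slide": [-5,-112,-1],"spin": 0,"claw": 0.28},
    {"slide": [4,-112,-1],"spin": 0,"claw": 0.28},
    {"slide": [9,-112,-1],"spin": 0,"claw": 0.28},
    {"slide": [12,-112,-1],"spin": 0,"claw": 0.28},
    {"slide": [12,-112,-1],"spin": 0,"claw": 0.28},
  ],
)

```text
time_s: 5.25
tcp_pos: [0.4614, -0.1656, -0.0058]
orientation: [[-0.001, 0.005, 1.0], [0.001, 1.0, -0.005], [-1.0, 0.001, -0.001]]
wrist_force: [-0.4, -0.9, -0.8]
finger_gap: 0.0239
```

```bash
cat >> h.py <<'E'
def tips():
    s=camera_params('scene'); st=state(); t=st['tcp_pos']
    d=grab_frame('scene')[1]; v,u=np.mgrid[0:480,0:640]
    P=np.stack([(u-s['K'][0,2])/s['K'][0,0]*d,(v-s['K'][1,2])/s['K'][1,1]*d,d],-1)@s['rotation'].T+s['eye']
    Q=P[(d>0)&(abs(P[...,1]-t[1])<.025)&(abs(P[...,0]-t[0])<.04)&(P[...,2]>.0)]
    h,e=np.histogram(Q[:,2],np.arange(0,.06,.003)); print("heights",dict(zip((e[:-1]*1000).round().astype(int).tolist(),h.tolist())))
E
python3 -c "
from h import *
plan((.463,-.165,-.016)); tips()"
```

```text
t 5.25 tcp [ 0.4614 -0.1656 -0.0058] yang 89.71 gap 0.0239 F [-0.4 -0.9 -0.8] tilt [-1.     0.001 -0.001]
(0.463, -0.165, -0.016) slide mm [10.2  0.6  1.6]
heights {0: 533, 3: 14, 6: 0, 9: 0, 12: 0, 15: 1, 18: 6, 21: 11, 24: 21, 27: 26, 30: 24, 33: 27, 36: 25, 39: 27, 42: 28, 45: 28, 48: 24, 51: 23, 54: 29}
```

Request:
arm_command(
  steps=[
    {"slide": [4,0,1],"spin": 0,"claw": 0.28},
    {"slide": [8,0,1],"spin": 0,"claw": 0.28},
    {"slide": [12,0,1],"spin": 0,"claw": 0.28},
    {"slide": [12,0,1],"spin": 0,"claw": 0.28},
  ],
)

```text
time_s: 5.8
tcp_pos: [0.4621, -0.1665, -0.018]
orientation: [[-0.001, 0.007, 1.0], [0.0, 1.0, -0.007], [-1.0, 0.0, -0.001]]
wrist_force: [-0.0, 0.7, 0.3]
finger_gap: 0.0237
```

```bash
python3 -c "
from h import *
plan((.463,.178,-.018)); tips()"
```

```text
t 5.8 tcp [ 0.4621 -0.1665 -0.018 ] yang 89.61 gap 0.0237 F [-0.   0.7  0.3] tilt [-1.     0.    -0.001]
(0.463, 0.178, -0.018) slide mm [ 1.000e-01  3.445e+02 -1.400e+00]
heights {0: 451, 3: 7, 6: 4, 9: 12, 12: 22, 15: 26, 18: 22, 21: 27, 24: 27, 27: 25, 30: 26, 33: 26, 36: 26, 39: 21, 42: 28, 45: 20, 48: 28, 51: 43, 54: 49}
```

Tips are now about 5 mm up with no contact force. Pushing N3.

Request:
arm_command(
  steps=[
    {"slide": [0,10,0],"spin": 0,"claw": 0.28},
    {"slide": [0,20,0],"spin": 0,"claw": 0.28},
    {"slide": [0,30,0],"spin": 0,"claw": 0.28},
    {"slide": [0,40,0],"spin": 0,"claw": 0.28},
    {"slide": [0,52,0],"spin": 0,"claw": 0.28},
    {"slide": [0,66,0],"spin": 0,"claw": 0.28},
    {"slide": [0,82,0],"spin": 0,"claw": 0.28},
    {"slide": [0,98,0],"spin": 0,"claw": 0.28},
    {"slide": [0,114,0],"spin": 0,"claw": 0.28},
    {"slide": [0,130,0],"spin": 0,"claw": 0.28},
    {"slide": [0,144,0],"spin": 0,"claw": 0.28},
    {"slide": [0,152,0],"spin": 0,"claw": 0.28},
  ],
)

```text
time_s: 7.35
tcp_pos: [0.4634, -0.0134, -0.0176]
orientation: [[-0.0, 0.006, 1.0], [0.0, 1.0, -0.006], [-1.0, 0.0, -0.0]]
wrist_force: [-0.3, -0.5, -0.4]
finger_gap: 0.0243
```

```bash
python3 -c "
from h import *
plan((.463,.178,-.018))
p,d=grab_frame('scene'); cv2.imwrite('pics/s4.png',cv2.resize(p[120:420,200:520],None,fx=2.4,fy=2)[:,:,::-1])"
```

```text
t 7.35 tcp [ 0.4634 -0.0134 -0.0176] yang 89.68 gap 0.0243 F [-0.3 -0.5 -0.4] tilt [-1.  0. -0.]
(0.463, 0.178, -0.018) slide mm [  0.4 191.4  -1.4]
```

View pics/s4.png

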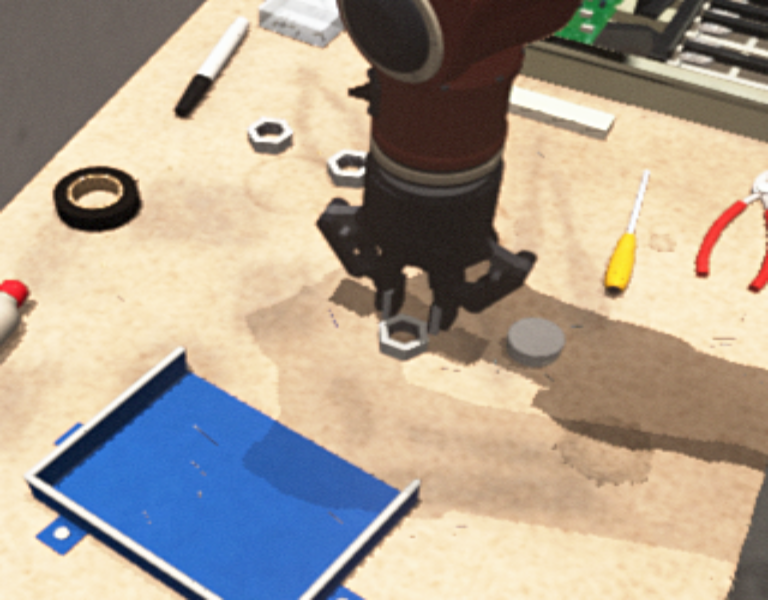

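N3 sits in the cradle at crop (402,337), centred between the tips. I'll continue into the pan.

Request:
arm_command(
  steps=[
    {"slide": [0,10,0],"spin": 0,"claw": 0.28},
    {"slide": [0,26,0],"spin": 0,"claw": 0.28},
    {"slide": [0,44,0],"spin": 0,"claw": 0.28},
    {"slide": [0,62,0],"spin": 0,"claw": 0.28},
    {"slide": [0,80,0],"spin": 0,"claw": 0.28},
    {"slide": [0,98,0],"spin": 0,"claw": 0.28},
    {"slide": [0,116,0],"spin": 0,"claw": 0.28},
    {"slide": [0,134,0],"spin": 0,"claw": 0.28},
    {"slide": [0,152,0],"spin": 0,"claw": 0.28},
    {"slide": [0,168,0],"spin": 0,"claw": 0.28},
    {"slide": [0,180,0],"spin": 0,"claw": 0.28},
    {"slide": [0,188,0],"spin": 0,"claw": 0.28},
  ],
)

```text
time_s: 8.9
tcp_pos: [0.4646, 0.1739, -0.0176]
orientation: [[-0.0, 0.006, 1.0], [-0.0, 1.0, -0.006], [-1.0, -0.0, -0.0]]
wrist_force: [-0.4, 0.8, 0.1]
finger_gap: 0.024
```

```bash
python3 -c "
from h import *
plan()
# next push N2: start 60 mm behind, to pan (0,.035)
n2=np.array([.561,-.141]); 
for n,T in ((n2,world(0,.035)),(np.array([.629,-.154]),world(0.0,-.014))):
  e=(T-n)/np.linalg.norm(T-n); print('dir',np.degrees(np.arctan2(e[1],e[0])),'start',n-.06*e,'end tcp',T-.022*e,'len',np.linalg.norm(T-n)+.038)
p,d=grab_frame('scene'); cv2.imwrite('pics/s5.png',cv2.resize(p[120:450,200:520],None,fx=2.3,fy=1.8)[:,:,::-1])"
```

```text
t 8.9 tcp [ 0.4646  0.1739 -0.0176] yang 89.63 gap 0.024 F [-0.4  0.8  0.1] tilt [-1. -0. -0.]
dir 98.87366213280926 start [ 0.57025537 -0.20028185] end tcp [0.51174364 0.17449332] len 0.3793152434333984
dir 113.41909693360172 start [ 0.65284723 -0.20905733] end tcp [0.50680398 0.12812031] len 0.36744712848042854
```

View pics/s5.png

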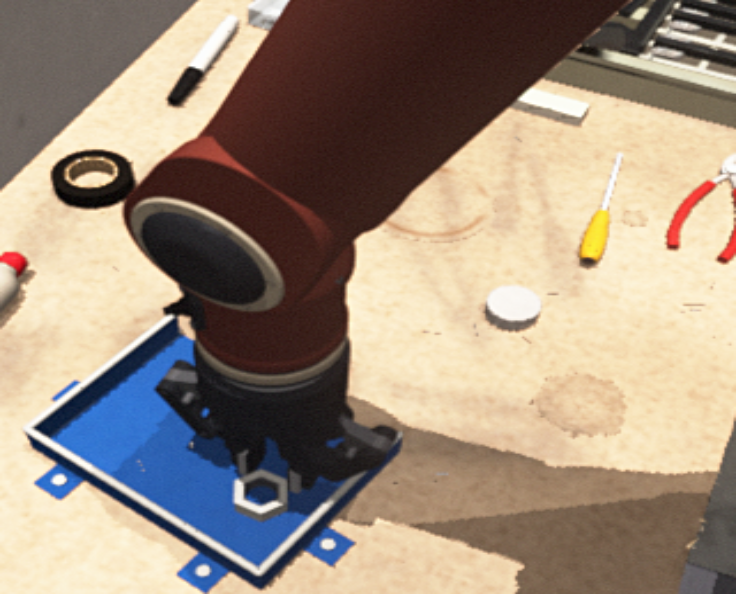

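N3 lies well inside the pan at crop (261,497). I retract and move behind N2.

Request:
arm_command(
  steps=[
    {"slide": [0,-8,0],"spin": 0,"claw": 0.28},
    {"slide": [-25,-14,0],"spin": 0,"claw": 0.28},
    {"slide": [-65,-20,0],"spin": 0,"claw": 0.28},
    {"slide": [-80,-60,12],"spin": -2,"claw": 0.28},
    {"slide": [-80,-115,30],"spin": -6,"claw": 0.28},
    {"slide": [-80,-170,48],"spin": -9,"claw": 0.28},
    {"slide": [-80,-225,66],"spin": -9,"claw": 0.28},
    {"slide": [-80,-280,84],"spin": -9,"claw": 0.28},
    {"slide": [-80,-335,100],"spin": -9,"claw": 0.28},
    {"slide": [-70,-374,108],"spin": -9,"claw": 0.28},
    {"slide": [-40,-374,108],"spin": -9,"claw": 0.28},
    {"slide": [-15,-374,108],"spin": -9,"claw": 0.28},
  ],
)

```text
time_s: 10.45
tcp_pos: [0.5686, -0.2037, -0.0036]
orientation: [[-0.001, -0.146, 0.989], [-0.0, 0.989, 0.146], [-1.0, -0.0, -0.001]]
wrist_force: [-0.2, 0.8, 0.6]
finger_gap: 0.0238
```

```bash
python3 -c "
from h import *
plan((.570,-.200,-.018),(.512,.174,-.018))
p,d=grab_frame('scene'); cv2.imwrite('pics/s6.png',cv2.resize(p[120:450,200:520],None,fx=2.3,fy=1.8)[:,:,::-1])"
```

```text
t 10.45 tcp [ 0.5686 -0.2037 -0.0036] yang 98.39 gap 0.0238 F [-0.2  0.8  0.6] tilt [-1.    -0.    -0.001]
(0.57, -0.2, -0.018) slide mm [14.4  3.5  1.9]
(0.512, 0.174, -0.018) slide mm [ 14.3 382.   -0.9]
```

View pics/s6.png

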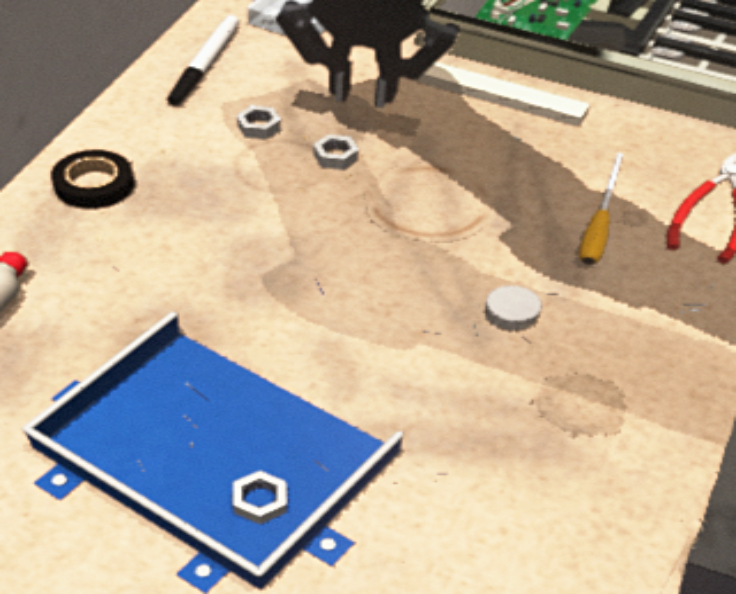

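N3 rests in the pan at (260,497). The fingers hang behind N2 at (336,152). Descending and pushing N2.

Request:
arm_command(
  steps=[
    {"slide": [8,0,1],"spin": 0,"claw": 0.28},
    {"slide": [14,0,1],"spin": 0,"claw": 0.28},
    {"slide": [14,12,1],"spin": 0,"claw": 0.28},
    {"slide": [14,24,1],"spin": 0,"claw": 0.28},
    {"slide": [14,35,1],"spin": 0,"claw": 0.28},
    {"slide": [14,46,1],"spin": 0,"claw": 0.28},
    {"slide": [14,60,1],"spin": 0,"claw": 0.28},
    {"slide": [14,76,1],"spin": 0,"claw": 0.28},
    {"slide": [14,92,1],"spin": 0,"claw": 0.28},
    {"slide": [14,108,0],"spin": 0,"claw": 0.28},
    {"slide": [14,124,0],"spin": 0,"claw": 0.28},
    {"slide": [14,140,0],"spin": 0,"claw": 0.28},
  ],
)

```text
time_s: 12.0
tcp_pos: [0.5491, -0.0619, -0.0165]
orientation: [[0.0, -0.15, 0.989], [-0.0, 0.989, 0.15], [-1.0, -0.0, 0.0]]
wrist_force: [0.6, -0.7, 2.0]
finger_gap: 0.0239
```

Request:
arm_command(
  steps=[
    {"slide": [0,16,0],"spin": 0,"claw": 0.28},
    {"slide": [0,34,0],"spin": 0,"claw": 0.28},
    {"slide": [0,52,0],"spin": 0,"claw": 0.28},
    {"slide": [0,70,0],"spin": 0,"claw": 0.28},
    {"slide": [0,86,0],"spin": 0,"claw": 0.28},
    {"slide": [0,100,0],"spin": 0,"claw": 0.28},
    {"slide": [0,108,0],"spin": 0,"claw": 0.28},
  ],
)

```text
time_s: 12.88
tcp_pos: [0.5328, 0.0451, -0.0166]
orientation: [[-0.0, -0.151, 0.989], [0.0, 0.989, 0.151], [-1.0, 0.0, -0.0]]
wrist_force: [1.6, -1.0, 1.3]
finger_gap: 0.0237
```

```bash
python3 -c "
from h import *
plan((.512,.174,-.018))
p,d=grab_frame('scene'); cv2.imwrite('pics/s7.png',cv2.resize(p[120:450,200:520],None,fx=2.3,fy=1.8)[:,:,::-1])"
```

```text
t 12.875 tcp [ 0.5328  0.0451 -0.0166] yang 98.67 gap 0.0237 F [ 1.6 -1.   1.3] tilt [-1.  0. -0.]
(0.512, 0.174, -0.018) slide mm [  1.4 130.6  -1.1]
```

View pics/s7.png

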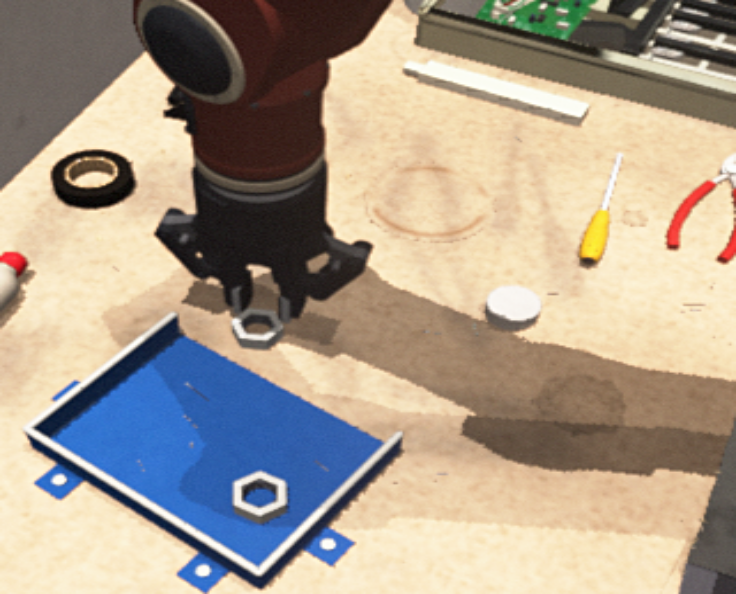

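N2 is cradled at (258,328) in front of the open side. I'll push it on in, then retract. That's 9 pictures viewed so far.

Request:
arm_command(
  steps=[
    {"slide": [0,10,0],"spin": 0,"claw": 0.28},
    {"slide": [0,26,0],"spin": 0,"claw": 0.28},
    {"slide": [0,44,0],"spin": 0,"claw": 0.28},
    {"slide": [0,62,0],"spin": 0,"claw": 0.28},
    {"slide": [0,80,0],"spin": 0,"claw": 0.28},
    {"slide": [0,98,0],"spin": 0,"claw": 0.28},
    {"slide": [0,112,0],"spin": 0,"claw": 0.28},
    {"slide": [0,120,0],"spin": 0,"claw": 0.28},
    {"slide": [0,124,0],"spin": 0,"claw": 0.28},
    {"slide": [0,114,0],"spin": 0,"claw": 0.28},
    {"slide": [-25,108,0],"spin": 0,"claw": 0.28},
    {"slide": [-80,100,0],"spin": 0,"claw": 0.28},
  ],
)

```text
time_s: 14.42
tcp_pos: [0.5165, 0.1405, 0.0625]
orientation: [[-0.005, -0.148, 0.989], [-0.002, 0.989, 0.148], [-1.0, -0.001, -0.005]]
wrist_force: [1.1, -0.1, 0.1]
finger_gap: 0.0238
```

```bash
python3 -c "
from h import *
plan((.653,-.209,.055),(.653,-.209,-.003))"
```

```text
t 14.425 tcp [0.5165 0.1405 0.0625] yang 98.48 gap 0.0238 F [ 1.1 -0.1  0.1] tilt [-1.    -0.001 -0.005]
(0.653, -0.209, 0.055) slide mm [   7.6 -365.8   83.5]
(0.653, -0.209, -0.003) slide mm [  65.6 -365.7   83.8]
```

Request:
arm_command(
  steps=[
    {"slide": [0,-45,10],"spin": -4,"claw": 0.28},
    {"slide": [0,-95,21],"spin": -9,"claw": 0.28},
    {"slide": [0,-150,34],"spin": -15,"claw": 0.28},
    {"slide": [0,-205,46],"spin": -15,"claw": 0.28},
    {"slide": [0,-260,59],"spin": -15,"claw": 0.28},
    {"slide": [0,-315,72],"spin": -15,"claw": 0.28},
    {"slide": [0,-357,81],"spin": -15,"claw": 0.28},
    {"slide": [20,-357,81],"spin": -15,"claw": 0.28},
    {"slide": [45,-357,81],"spin": -15,"claw": 0.28},
    {"slide": [58,-357,81],"spin": -15,"claw": 0.28},
    {"slide": [58,-357,81],"spin": -15,"claw": 0.28},
  ],
)

```text
time_s: 15.8
tcp_pos: [0.6503, -0.1975, 0.004]
orientation: [[-0.003, -0.401, 0.916], [0.001, 0.916, 0.401], [-1.0, 0.002, -0.002]]
wrist_force: [-0.1, -0.3, 0.5]
finger_gap: 0.0239
```

```bash
python3 -c "
from h import *
plan((.649,-.2,-.017),(.507,.128,-.017))
p,d=grab_frame('scene'); cv2.imwrite('pics/s8.png',cv2.resize(p[120:450,200:520],None,fx=2.3,fy=1.8)[:,:,::-1])"
```

```text
t 15.8 tcp [ 0.6503 -0.1975  0.004 ] yang 113.62 gap 0.0239 F [-0.1 -0.3  0.5] tilt [-1.     0.002 -0.002]
(0.649, -0.2, -0.017) slide mm [21.  -1.8 -2.1]
(0.507, 0.128, -0.017) slide mm [ 21.8 355.6  -0.8]
```

View pics/s8.png

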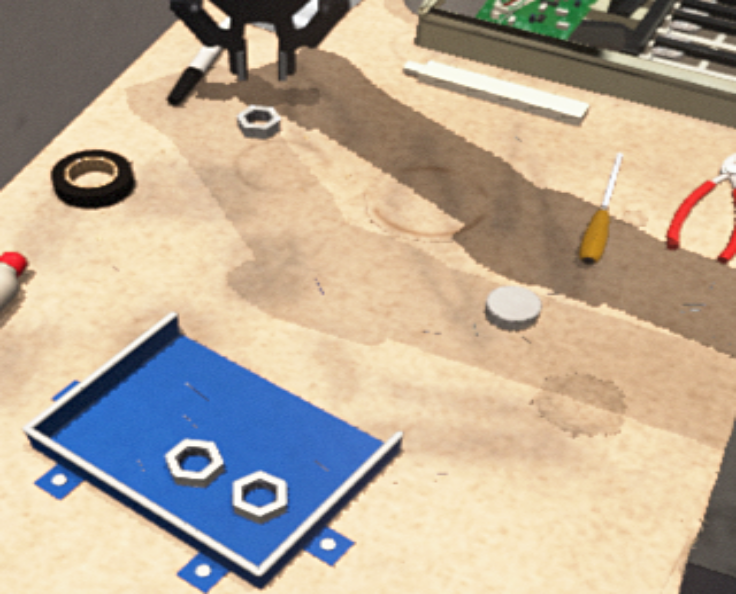

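N2 (194,462) and N3 (260,497) are in the pan, and the fingers hang behind N1 (260,121). Pushing N1 now.

Request:
arm_command(
  steps=[
    {"slide": [8,-1,-1],"spin": 0,"claw": 0.28},
    {"slide": [16,-1,-2],"spin": 0,"claw": 0.28},
    {"slide": [20.5,-1,-2],"spin": 0,"claw": 0.28},
    {"slide": [20.5,10,-2],"spin": 0,"claw": 0.28},
    {"slide": [20.5,20,-2],"spin": 0,"claw": 0.28},
    {"slide": [20.5,31,-2],"spin": 0,"claw": 0.28},
    {"slide": [20.5,45,-2],"spin": 0,"claw": 0.28},
    {"slide": [20.5,60,-2],"spin": 0,"claw": 0.28},
    {"slide": [20.5,76,-2],"spin": 0,"claw": 0.28},
    {"slide": [20.5,92,-2],"spin": 0,"claw": 0.28},
    {"slide": [20.5,108,-2],"spin": 0,"claw": 0.28},
    {"slide": [20.5,124,-2],"spin": 0,"claw": 0.28},
  ],
)

```text
time_s: 17.35
tcp_pos: [0.5998, -0.0843, -0.015]
orientation: [[0.0, -0.401, 0.916], [-0.0, 0.916, 0.401], [-1.0, -0.0, 0.0]]
wrist_force: [-0.3, -0.3, 0.2]
finger_gap: 0.0241
```

Request:
arm_command(
  steps=[
    {"slide": [0,16,0],"spin": 0,"claw": 0.28},
    {"slide": [0,34,0],"spin": 0,"claw": 0.28},
    {"slide": [0,52,0],"spin": 0,"claw": 0.28},
    {"slide": [0,70,0],"spin": 0,"claw": 0.28},
    {"slide": [0,88,0],"spin": 0,"claw": 0.28},
    {"slide": [0,104,0],"spin": 0,"claw": 0.28},
    {"slide": [0,112,0],"spin": 0,"claw": 0.28},
  ],
)

```text
time_s: 18.23
tcp_pos: [0.5546, 0.0189, -0.0152]
orientation: [[-0.001, -0.402, 0.916], [0.0, 0.916, 0.402], [-1.0, 0.001, -0.0]]
wrist_force: [0.8, -0.9, -0.2]
finger_gap: 0.0238
```

```bash
python3 -c "
from h import *
plan((.507,.128,-.017))
p,d=grab_frame('scene'); cv2.imwrite('pics/s9.png',cv2.resize(p[120:450,200:520],None,fx=2.3,fy=1.8)[:,:,::-1])"
```

```text
t 18.225 tcp [ 0.5546  0.0189 -0.0152] yang 113.7 gap 0.0238 F [ 0.8 -0.9 -0.2] tilt [-1.     0.001 -0.   ]
(0.507, 0.128, -0.017) slide mm [  1.9 119.1   0.2]
```

View pics/s9.png

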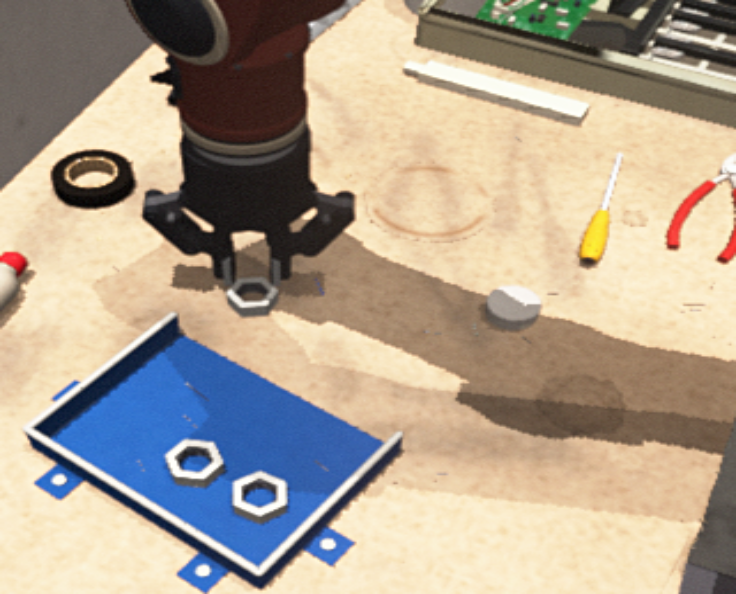

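N1 is cradled at (252,296), clear of the wall end at (177,320). Final push, then retract upward.

Request:
arm_command(
  steps=[
    {"slide": [0,10,0],"spin": 0,"claw": 0.28},
    {"slide": [0,26,0],"spin": 0,"claw": 0.28},
    {"slide": [0,44,0],"spin": 0,"claw": 0.28},
    {"slide": [0,62,0],"spin": 0,"claw": 0.28},
    {"slide": [0,80,0],"spin": 0,"claw": 0.28},
    {"slide": [0,98,0],"spin": 0,"claw": 0.28},
    {"slide": [0,110,0],"spin": 0,"claw": 0.28},
    {"slide": [0,117,0],"spin": 0,"claw": 0.28},
    {"slide": [0,117,0],"spin": 0,"claw": 0.28},
    {"slide": [0,107,0],"spin": 0,"claw": 0.28},
    {"slide": [-25,100,0],"spin": 0,"claw": 0.28},
    {"slide": [-80,90,0],"spin": 0,"claw": 0.28},
  ],
)

```text
time_s: 19.77
tcp_pos: [0.518, 0.0978, 0.0641]
orientation: [[-0.005, -0.399, 0.917], [-0.002, 0.917, 0.399], [-1.0, 0.0, -0.005]]
wrist_force: [1.8, 1.4, -0.6]
finger_gap: 0.0239
```

Request:
arm_command(
  steps=[
    {"slide": [-50,-50,20],"spin": 0,"claw": 0.28},
    {"slide": [-90,-100,40],"spin": 0,"claw": 0.28},
    {"slide": [-110,-155,60],"spin": 0,"claw": 0.28},
    {"slide": [-110,-210,80],"spin": 0,"claw": 0.28},
    {"slide": [-110,-210,80],"spin": 0,"claw": 0.28},
    {"slide": [-110,-210,80],"spin": 0,"claw": 0.28},
  ],
)

```text
time_s: 20.52
tcp_pos: [0.676, -0.0625, 0.1741]
orientation: [[-0.002, -0.398, 0.917], [-0.0, 0.917, 0.398], [-1.0, 0.001, -0.002]]
wrist_force: [-0.4, 0.3, -0.8]
finger_gap: 0.0239
```

```bash
python3 -c "
from h import *
plan()
p,d=grab_frame('scene'); q,_=grab_frame('top')
a=cv2.resize(p[120:450,150:540],(780,300+0)); b=cv2.resize(q[130:390,150:480],(780,300))
a=cv2.resize(p[170:420,200:520],(400,312)); b=cv2.resize(q[140:370,150:480],(400,279))
a=cv2.resize(p[120:440,200:520],(400,400)); b=cv2.resize(q[140:380,150:390],(400,400))
cv2.imwrite('pics/fin.png',np.hstack([a,b])[:,:,::-1])"
```

```text
t 20.525 tcp [ 0.676  -0.0625  0.1741] yang 113.44 gap 0.0239 F [-0.4  0.3 -0.8] tilt [-1.     0.001 -0.002]
```

View pics/fin.png

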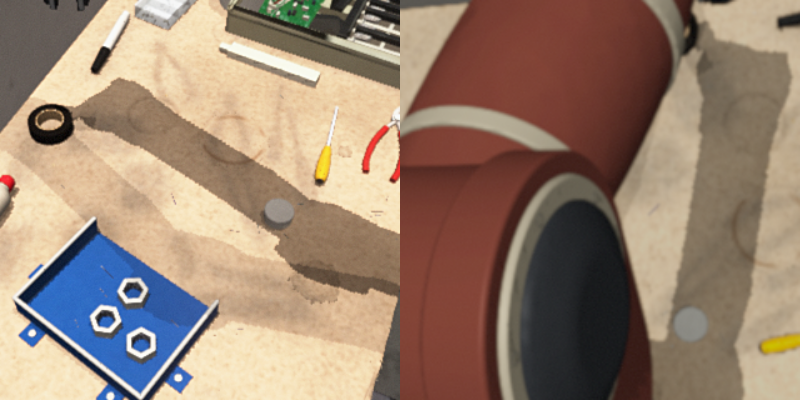

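All three nuts lie in the pan, at left-panel (132,292), (105,321) and (142,343), and the bystanders look unmoved. I'll check the numbers and hand in.

```bash
python3 -c "
from h import *
s=camera_params('scene')
for u,v in ((132,292),(105,321),(142,343)):
    print(pan(onplane(s,200+u*.8,120+v*.8,.016)).round(3))
a=cv2.imread('pics/scene1.png').astype(int); b=grab_frame('scene')[0][:,:,::-1].astype(int)
m=lambda p:{'driver':(p[...,2]-p[...,0]>110)&(p[...,1]-p[...,0]>60)}
for p in (a,b):
    k=m(p)['driver'][200:280,440:480]; y,x=np.nonzero(k); print(len(x),x.mean()+440,y.mean()+200)
print('job',job_done())"
```

```text
[-0.001 -0.016]
[0.001 0.028]
[-0.045  0.024]
245 458.6612244897959 250.5469387755102
249 458.6144578313253 250.63855421686748
the job is handed in; nothing more can be done
job None
```

I swept all three nuts along the bench into the pan, one at a time at about 0.15 m/s, and handed the job in at about 20.6 s of robot time. I used the part-open fingers as a cradle behind each nut.

**One miss:** my first pass at one nut went over it without touching, because the part-open finger tips sit about 22 mm above the reported tool point. I went back, lowered the fingers to about 5 mm above the bench, and the rest went as planned.

**Final checks:**

| Check | Result |
|---|---|
| Nut positions in the pan's frame (x, y) | (−1, −16), (1, 28) and (−45, 24) mm; all inside, at least 34 mm clear of the y = −50 mm limit |
| Yellow screwdriver | its handle shifted less than 0.1 pixel between the first and last scene pictures |
| Tape, jar and key | looked unmoved in the last scene picture; judged by eye, not measured |
| Wrist force | 2 N or less on each axis in every reading |
| Top camera | the arm blocked the pan in the last picture, so the nut positions rest on the scene camera alone |

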